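# Probe the test pad of a satellite board and hold the contact

## Task

Slide the grey carrier with its green circuit board across the mat, without lifting it, until the white-ringed gold test pad lies under the tip of the probe stand's pin. Only then push the stand's black spring-loaded knob down about 16 mm, until the red ring on its stem is half sunk into the grey arm, so that the pin bears on the gold pad; do not push so far that the pin bottoms out. Finish while still holding the knob down there, and leave everything else on the bench undisturbed.

Things in the scene. Friction and masses are not known exactly. Their poses are not given: they have to be found in the camera images.
- carrier: loose grey carrier plate, 145 x 100 x 8 mm, 0.3 to 0.65 kg, flat on the bench, with a green circuit board 96 x 90 mm fixed on it. Origin on the underside below the board's centre, z up. Plate: x -95 to +50, y -50 to +50 mm; board: x -48 to +48, y -45 to +45 mm, its top 20 mm above the bench, parts on it up to 6 mm tall. Yellow handle at the -x end.
- carrier_handle (a point): grip point on the carrier's yellow upright tab, at (-80, 0, 36) mm in the carrier's frame. The tab is 12 mm thick (carrier y: close on it this way), 30 mm long (carrier x) and reaches from 8 to 55 mm above the bench, higher than the pin's tip, so keep it clear of the pin.
- test_pad (a point): centre of the round gold test pad, 12 mm across, in a white ring 20 mm across, on the board's top, 20 mm above the bench, at (25, -12, 20) mm in the carrier's frame. It is flat, free of parts within 12 mm.
- probe_stand: fixed stand with a vertical probe. Origin on the probe axis, at bench level; +y points from probe to column. Grey arm: 36 mm wide, from 14 mm before the axis to 171 mm towards the column, 95 to 130 mm above the bench. Column 32 mm square, centred at y = 155 mm; steel foot 110 x 100 x 20 mm, centred at y = 185 mm. The bench between pin and foot is free.
- probe_tip (a point): lower end of the probe's steel pin (4 mm across), on the probe axis, 32 mm above the bench at rest: 12 mm above the board. It goes down with the knob; it meets the board at 12 mm of knob travel, then slides back into its 10 mm brass barrel against a light spring for 9 mm at most, bottoming out at 21 mm of knob travel. Barrel's lower end at rest: 50 mm above the bench.
- knob_top (a point): centre of the flat top of the black knob, 36 mm across, on the probe axis, 185 mm above the bench at rest, pressed from above. It moves down with the press and springs back when let go. Its steel stem has a red ring 6 mm tall that begins to sink into the arm at 13 mm of travel and is fully sunk at 19 mm.
- press (a joint): travel of the knob downwards, m: 0 at rest (up), 0.016 wanted, hard stop at 0.025. It resists with about 6.5 N at the start, about 10.5 N just before 16 mm, plus about 3 N more from the pin's spring when the pin bears on the board.
- satellite_frame: small satellite structure, an open aluminium cube frame with dark solar panels, 100 x 100 x 114 mm tall, loose; origin under its centre; not to be disturbed
- board_stack: stack of four green circuit boards on white spacers, 96 x 90 x 59 mm tall, loose; origin under its centre; not to be disturbed
- battery_pack: two silver battery cells side by side on a green board, with a gold strap across, 95 x 90 x 22 mm tall, loose; origin under its centre; not to be disturbed
- screwdriver: screwdriver with a red handle, about 160 mm long, lying on the bench; not to be disturbed
- parts_dish: white shallow dish, 80 mm across, 25 mm tall; origin under its centre; not to be disturbed
- solder_spool: blue spool, 54 mm across, 40 mm tall, standing on its flange; origin under its centre; not to be disturbed

How it is judged (in metres and radians):
On the way, in this order (a step that is already met when the one before it is completed fails the run):
1. the carrier lies flat and still with the gold pad under the pin's tip, the knob still up (horizontal distance between test_pad and probe_tip below 0.006 m and angle between carrier's own z axis and vertical below 0.05 rad and height (world z) of carrier below 0.005 m and linear speed of carrier below 0.01 m/s and value of joint press below 0.004 m), for 0.2 s.
2. the knob is held down 13 to 19 mm with the pin bearing on the pad (horizontal distance between test_pad and probe_tip below 0.006 m and angle between carrier's own z axis and vertical below 0.05 rad and height (world z) of carrier below 0.005 m and value of joint press between 0.013 and 0.019 m and contact force between probe_stand and carrier above 0.5 N and contact force between any of the arm, the fingers and probe_stand above 2 N), for 0.3 s.
At the end, for the whole second after the job is handed in: The arm holds the knob down at 13 to 19 mm of travel, steady; the pin bears on the board (over 0.5 N) with its tip within 6 mm of the gold pad's centre, so on the pad; the carrier lies flat and still on the bench (all of step 2 and linear speed of carrier below 0.01 m/s and velocity of joint press between -0.01 and 0.01 m/s); the arm keeps its last pose, push and grip.
It fails at once if the carrier is lifted off the mat (over 15 mm) instead of slid, or tipped (height (world z) of carrier above 0.015 m or angle between carrier's own z axis and vertical above 0.25 rad).
It fails at once if the knob is pushed down (over 10 mm) while the gold pad is not under the pin (value of joint press above 0.01 m and horizontal distance between test_pad and probe_tip above 0.008 m).
It fails at once if the pin bottoms out: the knob pushed deeper than 21 mm (value of joint press above 0.021 m).
It fails at once if another thing on the bench is pushed more than 20 mm (distance of any of satellite_frame, board_stack, battery_pack, screwdriver, parts_dish, solder_spool from where it was at the start of the episode above 0.02 m).
It also fails if it takes over 64 s, if anything falls off the work surface, if the arm or the gripper's body presses on something with over 40 N, if the wrist force passes 120 N, or if a joint passes its speed limit or range.

## Robot

A 6-joint arm with a two-finger parallel gripper is mounted at the origin on the work surface. World frame = base frame: x ahead of the robot, y to its left, z up, the work surface at z = 0. Lengths are in m, angles in degrees, forces in N, time in s.
With the tool pointing down it reaches from about 0.4 to 0.825 m from the base axis. Payload 7 kg.
Tool frame: the origin (TCP) lies at the very end of the fingers, on their centre line; the grasp point (between the pads) lies hold_point_z behind it (hold_point_z is the distance from the TCP to the grasp point, in m); z points along the fingers, y is the direction in which the jaws open and shut (so a half turn about z gives the same grasp; the last joint's range is limited). The gripper opens to 88 mm and grips with 3 to 60 N. Pads are 19 mm wide; open, the fingers measure 130 mm over their backs; the gripper's body (78 mm by 193 mm) begins 47 mm behind the grasp point.
Start: joints at [-53.337, 20.546, 0.682, 0, -70.136, -16.507], TCP at [0.233, -0.634, 0.227] pointing down, gripper open.
Joint ranges: [-176.03, 176.03], [-82.01, 121.73], [-58.28, 71.71], [-173.87, 95.51], [-174.79, -0.11], [-173.66, 173.66]. Speed limits (degrees/s): [136.94, 136.94, 172.46, 180, 180, 180].

## Interface

Orientations are given as [roll, pitch, yaw] about the fixed x, y, z axes, in that order (R = Rz(yaw) Ry(pitch) Rx(roll)).
In Python, from plant import get_obs, snapshot, close_job, hold_point_z gives the robot as it stands. The module is installed in compiled form; this text tells all that it offers.
- The arm moves only by the tool jog_arm, never from a script. Its argument "commands" is a list of rows, each a list of 4 numbers: the shift along the world's x, y, z in mm, then the turn about the world's z in degrees. In form: [[x, y, z, turn], ...]. A call has exactly 10 rows; each row shifts and turns the commanded pose from where the row before left it; what a row does not reach is not made up. A row lasts 1/12 s, in which the tool goes at most 41.7 mm and 7.16 degrees, less where a joint would pass 70% of its speed; a pose out of reach is approached as far as the arm can. A call is refused whole if a number of a shift passes 41.7 or a number of a turn 7.16, either way. A call with a gripper value outside its range is refused whole. "fingers" is the finger opening in mm, from 0 to 87.6, set as the call begins (left out, the last holds). The fingers move at their own pace and stop on an object; the grip force is fixed at half the most. Time passes only in rows, so rows that do not move let the fingers close, or fill a call up. It gives the time, the measured TCP pose, the force and the opening at its end, in the units of the state.
- get_obs(): the state, without advancing time (a new reading comes with each control period).
- snapshot(name): name is "scene" or "top" or "wrist"; returns a dict with "image" (480x640x3 uint8, red, green, blue), "fov_y" (degrees; the focal length in pixels is half the picture's height over the tangent of half this angle, whatever the lens; pixels are square), "cx", "cy" (the principal point, pixels), "dist_coeffs" ([k1, k2, p1, p2, k3] as OpenCV has them; the pictures are not rectified), "rvec" (rotation vector, rad) and "tvec" (3), from world to camera coordinates, as OpenCV has them; the wrist camera has in their place "mount" (4x4, takes a point from camera to tool coordinates, whose origin is the TCP and whose axes are the flange's). Camera axes: x right, y down, z forward; pixel columns grow to the right and rows downward; lengths in m; the calibration is good to about 2 mm. A picture is of the moment at which its call begins: read the wrist's pose just before it. There is no depth.
- close_job(): hands the job in, once; it reports no verdict.
The state is a dict: "clock": time; "joint_pos": joint angles; "qvel": joint speeds; "tau": joint torques, N m; "tool_pos": TCP position; "orientation": TCP orientation; "force": force on the tool from outside, world axes, zero at the start; "moment": the same for the moment, N m; "opening": finger opening in m.
Only numpy, scipy, OpenCV 4.12 (cv2) and the standard library are available. Lean on these libraries where they do the work, as an engineer would, in place of code of your own. Each camera call takes 0.05 s, during which the arm holds its last target.

## Working session

There is one attempt and no reset: what is moved stays moved. The work goes in short steps, Python scripts to look and compute and a tool call to move; the robot and the scene stay as the last step left them, time stands still between calls to the robot, and variables do not carry over. Pictures are saved under pics/ and viewed, and the job is handed in when it is done.

Besides the shell and the picture viewer there is one more tool, called after "Call:" as a command line: name --pt "numbers of a row" for each row, then --argument value for the rest. jog_arm: Moves the arm, as the interface text tells. Its arguments: {"type":"object","properties":{"commands":{"type":"array","items":{"type":"array","items":{"type":"number"}}},"fingers":{"type":"number"}},"required":["commands"]}

```bash
mkdir -p pics
cat > h.py <<'E'
import numpy as np, cv2
from plant import get_obs, snapshot, close_job, hold_point_z
def K(s):
    f=240/np.tan(np.radians(s["fov_y"])/2)
    return np.array([[f,0,s["cx"]],[0,f,s["cy"]],[0,0,1.]])
def save(n,s): cv2.imwrite(f"pics/{n}.png",s["image"][:,:,::-1])
def ray(s,uv,pose=None):
    p=cv2.undistortPoints(np.array([[uv]],float),K(s),np.array(s["dist_coeffs"],float))[0,0]
    d=np.array([p[0],p[1],1.])
    if "rvec" in s:
        R=cv2.Rodrigues(np.array(s["rvec"],float))[0];t=np.array(s["tvec"],float).ravel()
        return -R.T@t,R.T@d
    T=pose@np.array(s["mount"])
    return T[:3,3],T[:3,:3]@d
def atz(s,uv,z,pose=None):
    o,d=ray(s,uv,pose); return o+d*(z-o[2])/d[2]
def proj(s,P,pose=None):
    P=np.array(P,float).reshape(-1,1,3)
    if "rvec" in s: rv,tv=np.array(s["rvec"],float),np.array(s["tvec"],float)
    else:
        T=np.linalg.inv(pose@np.array(s["mount"]));rv=cv2.Rodrigues(T[:3,:3])[0];tv=T[:3,3]
    return cv2.projectPoints(P,rv,tv,K(s),np.array(s["dist_coeffs"],float))[0].reshape(-1,2)
def pose(o):
    from scipy.spatial.transform import Rotation as Ro
    T=np.eye(4);T[:3,:3]=Ro.from_euler('xyz',o["orientation"],degrees=True).as_matrix();T[:3,3]=o["tool_pos"];return T
E
python3 - <<'E'
from h import *
o=get_obs();print(o,hold_point_z)
for n in("scene","top","wrist"):
    s=snapshot(n);save(n+"0",s);print(n,{k:v for k,v in s.items() if k!="image"})
    if "rvec" in s: print(ray(s,(320,240)))
E
```

```text
{'clock': 0.0, 'joint_pos': array([-5.33370035e+01,  2.05899068e+01,  6.33309904e-01, -1.91199538e-02,
       -7.01372669e+01, -1.65055115e+01]), 'qvel': array([-0.08916159,  0.03629293,  0.00234172, -0.06318865, -0.01097874,
        0.05736114]), 'tau': array([ 1.44460824e-03, -5.82714987e+01,  2.93054777e+01,  6.99721947e+00,
        6.76688593e-03, -1.51999552e-04]), 'tool_pos': array([ 0.23238332, -0.63320334,  0.22563958]), 'orientation': array([ 1.79904897e+02, -9.43645693e-03, -1.59849018e+02]), 'force': array([ 0.86083119,  0.29103255, -0.05099377]), 'moment': array([-0.00268515,  0.01987149,  0.05365924]), 'opening': 0.08779145785472856} 0.0188
scene {'fov_y': 47.865593168470845, 'cx': 319.400845129992, 'cy': 237.3498165097304, 'dist_coeffs': array([-0.06634844,  0.        ,  0.        ,  0.        ,  0.        ]), 'rvec': array([ 2.28692901,  1.08648174, -0.34359403]), 'tvec': array([-0.36545225, -0.29455301,  1.57282709])}
(array([ 1.13289492, -0.47984688,  1.08646121]), array([-0.45218306,  0.38894639, -0.80266832]))
top {'fov_y': 56.8648931911398, 'cx': 316.9929339879797, 'cy': 237.90475412241378, 'dist_coeffs': array([-0.11034222,  0.        ,  0.        ,  0.        ,  0.        ]), 'rvec': array([ 2.14134743, -2.13140112,  0.14382823]), 'tvec': array([0.00833763, 0.58177457, 0.99153617])}
(array([ 0.42719578, -0.00527652,  1.0673102 ]), array([ 0.14463191,  0.00896687, -0.98947944]))
wrist {'fov_y': 62.962886205020666, 'cx': 321.8368671427102, 'cy': 242.36845806612303, 'dist_coeffs': array([-0.05563065,  0.        ,  0.        ,  0.        ,  0.        ]), 'mount': array([[ 5.64791399e-04, -9.57492805e-01, -2.88456598e-01,
         7.64092022e-02],
       [ 9.99999672e-01,  7.08209229e-04, -3.92828691e-04,
         1.16505060e-04],
       [ 5.80418270e-04, -2.88456282e-01,  9.57492891e-01,
        -1.58546610e-01],
       [ 0.00000000e+00,  0.00000000e+00,  0.00000000e+00,
         1.00000000e+00]])}
```

View pics/scene0.png

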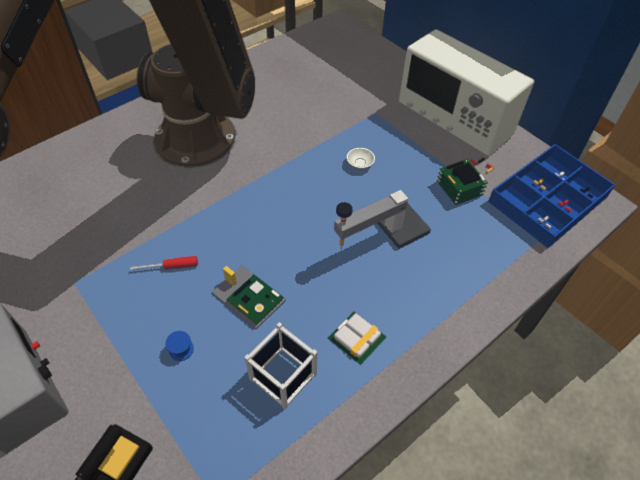

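View pics/top0.png

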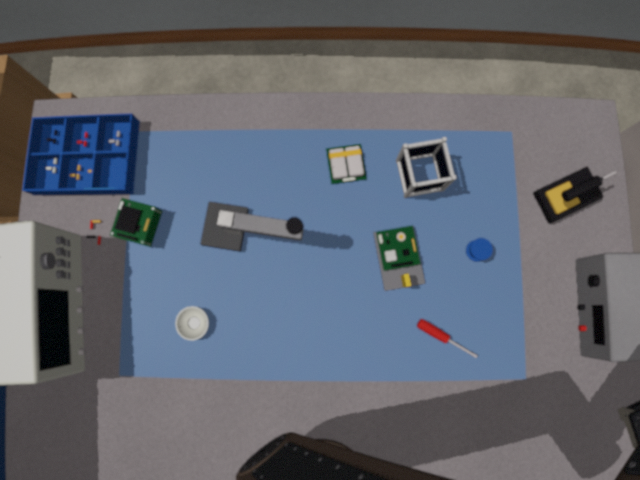

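View pics/wrist0.png

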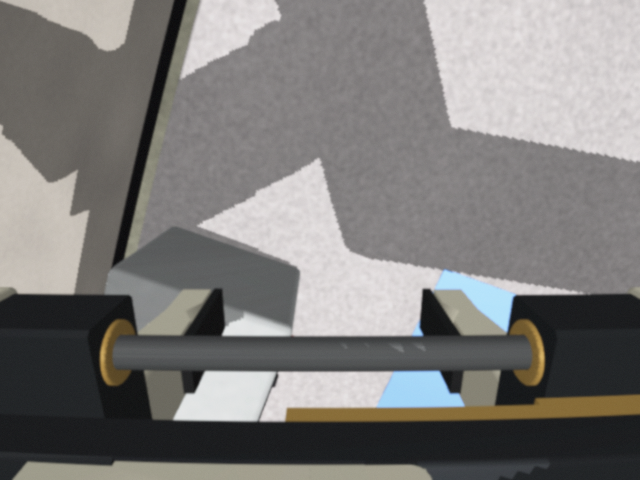

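The top view shows the carrier around (400,258), the knob at (294,226), the pad near (401,237) and the handle near (407,281). I'll zoom in on these.

Run:
```python
from h import *
t=cv2.imread("pics/top0.png");s=cv2.imread("pics/scene0.png")
a=cv2.resize(t[200:300,360:440],None,fx=6,fy=6,interpolation=cv2.INTER_CUBIC)
cv2.imwrite("pics/z1.png",a)
cv2.imwrite("pics/z2.png",cv2.resize(t[190:260,190:320],None,fx=6,fy=6,interpolation=cv2.INTER_CUBIC))
cv2.imwrite("pics/z3.png",cv2.resize(s[185:335,205:405],None,fx=4,fy=4,interpolation=cv2.INTER_CUBIC))
```

```text
(no output)
```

View pics/z1.png

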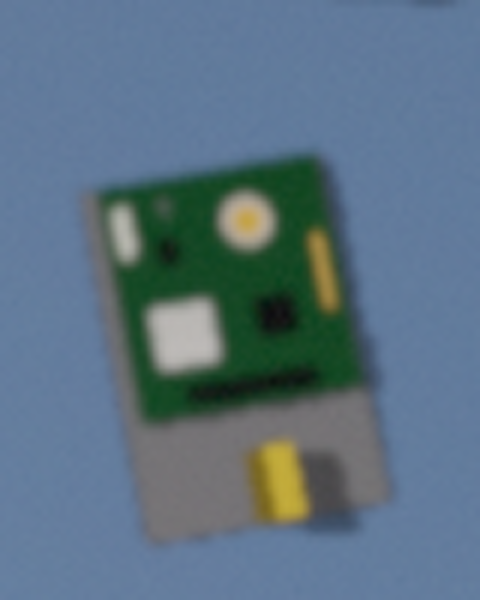

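View pics/z2.png

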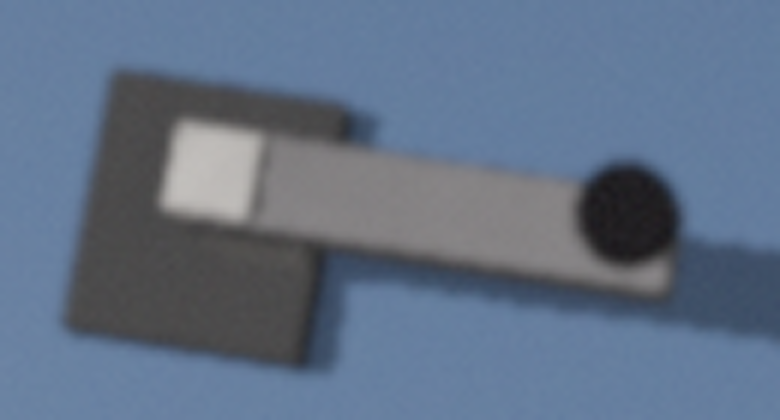

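View pics/z3.png

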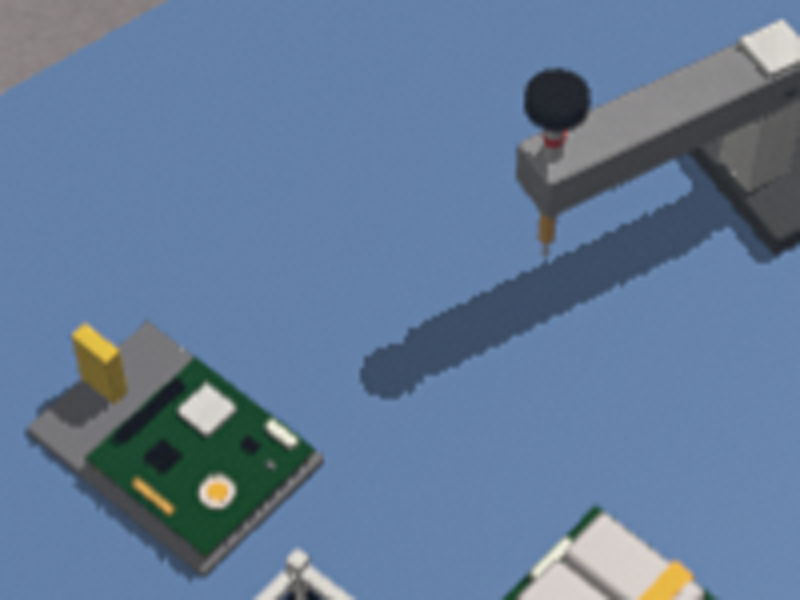

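```bash
cat > m.py <<'E'
from h import *
from scipy.optimize import least_squares
t=snapshot("top");s=snapshot("scene")
T=lambda u,v,ox,oy,k:((u+.5)/k-.5+ox,(v+.5)/k-.5+oy)
A=lambda u,v:T(u,v,360,200,6);B=lambda u,v:T(u,v,190,190,6);C=lambda u,v:T(u,v,205,185,4)
print("pad top",atz(t,A(247,221),.02),"scene",atz(s,C(217,491),.02))
print("knob top",atz(t,B(628,213),.185),"scene",atz(s,C(557,96),.185))
print("tip scene",atz(s,C(546,260),.032))
# carrier
obs=[(t,A(247,221),(25,-12,20)),(t,A(319,155),(48,-45,20)),(t,A(365,385),(-48,-45,20)),(t,A(147,420),(-48,45,20)),(t,A(100,192),(48,45,20)),
(t,A(152,543),(-95,50,8)),(t,A(392,500),(-95,-50,8)),
(s,C(217,491),(25,-12,20)),(s,C(193,360),(-48,45,20)),(s,C(317,452),(48,45,20)),(s,C(204,557),(48,-45,20)),(s,C(87,457),(-48,-45,20)),(s,C(148,322),(-95,50,8)),(s,C(28,431),(-95,-50,8))]
def w(p,q): 
    c,n=np.cos(p[2]),np.sin(p[2]);q=np.array(q)/1e3
    return np.array([p[0]+c*q[0]-n*q[1],p[1]+n*q[0]+c*q[1],q[2]])
f=lambda p,v:np.concatenate([proj(c,w(p,q))[0]-uv for c,uv,q in obs if v is None or c is v])
for v in(None,t,s):
    r=least_squares(f,[.45,-.15,0],args=(v,),loss="soft_l1");print("carrier",r.x[:2],np.degrees(r.x[2]),"pad",w(r.x,(25,-12,20)),"handle",w(r.x,(-80,0,36)));print(r.fun.round(1))
obs2=[(t,B(628,213),(0,0,185)),(t,B(672,297),(-18,-14,130)),(t,B(115,72),(55,235,20)),(t,B(345,103),(55,135,20)),(t,B(67,324),(-55,235,20)),(t,B(303,366),(-55,135,20)),(s,C(557,96),(0,0,185)),(s,C(546,260),(0,0,32)),(s,C(518,148),(-18,-14,130)),(s,C(553,185),(18,-14,130))]
obs=obs2
for v in(None,t,s):
    r=least_squares(f,[.48,.05,0],args=(v,),loss="soft_l1");print("stand",r.x[:2],np.degrees(r.x[2]));print(r.fun.round(1))
for n,uv,z in[("satTR",(455,180),.114),("satTL",(441,140),.114),("satBL",(409,192),.114),("bat",(347,163),.02),("spool",(481,249),.04),("sdtip",(476,356),0),("sdh",(420,323),.02)]: print(n,atz(t,uv,z))
E
python3 m.py
```

```text
pad top [ 0.58962154 -0.18905633  0.02      ] scene [ 0.59151545 -0.19007951  0.02      ]
knob top [0.58649303 0.05499292 0.185     ] scene [0.59204948 0.05143697 0.185     ]
tip scene [0.59285554 0.05230539 0.032     ]
carrier [ 0.5649197  -0.18295147] 10.03736351473749 pad [ 0.59162854 -0.19041055  0.02      ] handle [ 0.48614415 -0.1968947   0.036     ]
[ 0.5 -0.8  0.  -1.4  0.4 -0.6 -0.3  0.1 -0.1 -1.3 -0.2 -0.2  0.7 -0.4
 -0.1  0.1  0.6 -1.1 -0.3 -0.8  0.2 -0.5 -0.8 -0.3 -0.2 -1.  -1.  -1.3]
carrier [ 0.56337544 -0.18257176] 10.016218100854738 pad [ 0.59008153 -0.19004069  0.02      ] handle [ 0.48459475 -0.19648591  0.036     ]
[ 0.4 -0.2 -0.1 -0.8  0.2  0.1 -0.5  0.8 -0.2 -0.7 -0.4  0.4  0.6  0.3]
carrier [ 0.56677572 -0.18357432] 10.160721845824696 pad [ 0.59350056 -0.19097587  0.02      ] handle [ 0.48803038 -0.19768712  0.036     ]
[ 0.2  0.8  0.8 -0.4 -0.1 -0.2  0.5  0.2 -0.6  0.4 -0.1 -0.3 -0.8 -0.6]
stand [0.58993049 0.05390666] -7.815941230109912
[ 0.6 -1.7  0.1 -1.9 -0.9 -0.8  0.7 -0.6 -1.   1.3  0.1  0.1  0.2 -1.1
 -0.3 -1.1 -0.8 -1.3 -0.9  0.3]
stand [0.58649474 0.05394487] -8.843626312512916
[ 0.5  0.  -0.1 -0.2 -0.3 -1.1  1.2 -0.1 -1.1  0.9 -0.2  0.4]
stand [0.59218854 0.05301882] -5.3454909816851215
[ 0.6 -0.3  0.  -0.3 -0.6 -0.2 -0.1  1.1]
satTR [ 0.70324861 -0.29816713  0.114     ]
satTL [ 0.79729768 -0.27082741  0.114     ]
satBL [ 0.67472805 -0.19341128  0.114     ]
bat [ 0.77185515 -0.06129396  0.02      ]
spool [ 0.55718588 -0.37595705  0.04      ]
sdtip [ 0.30523383 -0.36862122  0.        ]
sdh [ 0.38498759 -0.23055713  0.02      ]
```

Call:
jog_arm --pt "19 25 -1 -0.5" --pt "19 25 -1 -0.5" --pt "19 25 -1 -0.5" --pt "19 25 -1 -0.5" --pt "19 25 -1 -0.5" --pt "19 25 -1 -0.5" --pt "19 25 -1 -0.5" --pt "19 25 -1 -0.5" --pt "19 25 -1 -0.5" --pt "19 25 -1 -0.5"

```text
clock: 1.08
tool_pos: [0.4233, -0.3823, 0.2166]
orientation: [-180.0, 0.0, -164.9]
force: [1.0, -0.8, 0.3]
opening: 0.0875
```

Call:
jog_arm --pt "19 25 -1 -0.5" --pt "19 25 -1 -0.5" --pt "19 25 -1 -0.5" --pt "19 25 -1 -0.5" --pt "19 25 -1 -0.5" --pt "19 25 -1 -0.5" --pt "19 25 -1 -0.5" --pt "19 25 -1 -0.5" --pt "19 25 -1 -0.5" --pt "19 25 -1 -0.5"

```text
clock: 1.92
tool_pos: [0.6133, -0.1322, 0.2066]
orientation: [180.0, 0.0, -169.9]
force: [0.1, -0.8, -0.8]
opening: 0.0879
```

Run:
```python
from h import *
import time
snapshot("top")
for i in range(3): o=get_obs();print(o["tool_pos"],o["orientation"],abs(o["qvel"]).max(),o["clock"])
P=pose(o);s=snapshot("wrist");save("w1",s);np.save("w1pose.npy",P)
print(proj(s,[[.590,.0535,.032],[.5915,-.1905,.02],[.59,.0535,.185]],P))
```

```text
[ 0.61641017 -0.12875665  0.20591665] [ 1.79991389e+02  6.17568345e-02 -1.69778923e+02] 5.870684229679212 1.9667
[ 0.61641017 -0.12875665  0.20591665] [ 1.79991389e+02  6.17568345e-02 -1.69778923e+02] 5.870684229679212 1.9667
[ 0.61641017 -0.12875665  0.20591665] [ 1.79991389e+02  6.17568345e-02 -1.69778923e+02] 5.870684229679212 1.9667
[[528.95880618 223.54090767]
 [257.10152806 173.31492855]
 [671.3276714  294.89100364]]
```

View pics/w1.png

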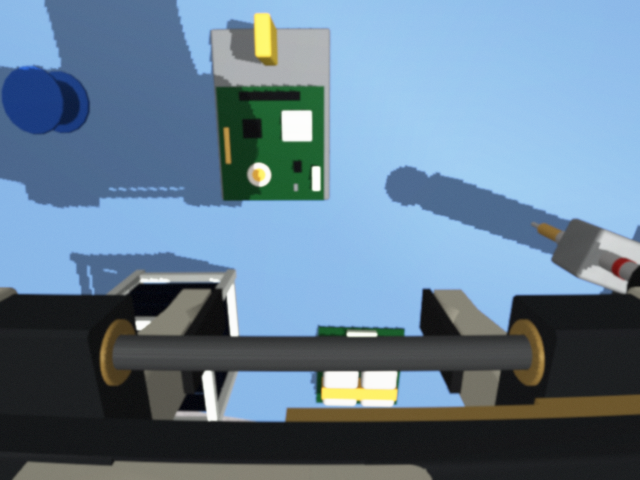

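The wrist view shows the pad at about (259,175) and the pin tip at about (533,225), both close to where I predicted. I'll retake it now the arm has settled and measure finely.

Run:
```python
from h import *
o=get_obs();snapshot("top");o=get_obs();print(abs(o["qvel"]).max(),o["tool_pos"],o["orientation"])
P=pose(o);s=snapshot("wrist");save("w2",s);np.save("w2pose.npy",P)
im=cv2.imread("pics/w2.png")
a=cv2.resize(im[140:200,220:300],None,fx=5,fy=5,interpolation=cv2.INTER_CUBIC)
b=cv2.resize(im[195:255,500:580],None,fx=5,fy=5,interpolation=cv2.INTER_CUBIC)
c=cv2.resize(im[5:65,235:315],None,fx=5,fy=5,interpolation=cv2.INTER_CUBIC)
cv2.imwrite("pics/w2z.png",np.vstack([np.hstack([a,b]),np.hstack([c,c])]))
hsv=cv2.cvtColor(im,cv2.COLOR_BGR2HSV)
```

```text
1.9892705127446482 [ 0.61350948 -0.13173711  0.20582467] [ 1.79989307e+02 -4.85504786e-02 -1.69690990e+02]
```

View pics/w2z.png

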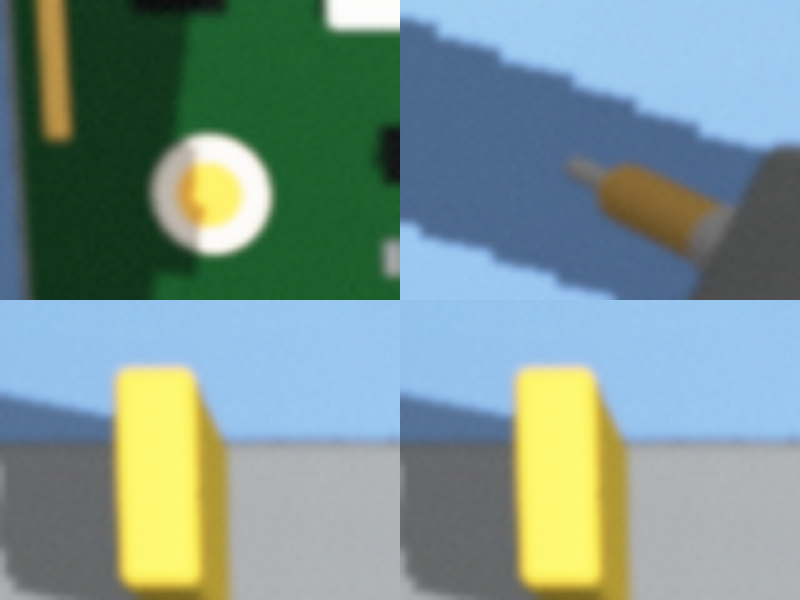

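Run:
```python
from h import *
P=np.load("w2pose.npy");s=snapshot("wrist");g=-.4
for n,uv,z in[("pad",(220+211/5+g,140+194/5+g),.02),("tip",(500+173/5+g,195+163/5+g),.032),("handle",(235+160/5+g,5+177/5+g),.055)]: print(n,uv,atz(s,uv,z,P))
print(get_obs()["tool_pos"])
```

```text
pad (261.8, 178.4) [ 0.59200845 -0.18890374  0.02      ]
tip (534.2, 227.2) [0.58880135 0.05621183 0.032     ]
handle (266.6, 40.0) [ 0.48651061 -0.19525998  0.055     ]
[ 0.61234144 -0.1334904   0.20623008]
```

Call:
jog_arm --pt "-25.4 -12.6 0 0" --pt "-25.4 -12.6 0 0" --pt "-25.4 -12.6 0 0" --pt "-25.4 -12.6 0 0" --pt "-25.4 -12.6 0 0" --pt "0 0 -20 0" --pt "0 0 -20 0" --pt "0 0 -20 0" --pt "0 0 -20 0" --pt "0 0 0 0"

```text
clock: 3.0
tool_pos: [0.4824, -0.1972, 0.1235]
orientation: [179.9, -0.3, -170.0]
force: [-0.8, 0.0, -0.7]
opening: 0.0879
```

Call:
jog_arm --pt "0 0 -20 0" --pt "0 0 -20 0" --pt "0 0 -20 0" --pt "0 0 -20 0" --pt "0 0 -20 0" --pt "0 0 -6 0" --pt "0 0 0 0" --pt "0 0 0 0" --pt "0 0 0 0" --pt "0 0 0 0"

```text
clock: 3.83
tool_pos: [0.4866, -0.1968, 0.022]
orientation: [-180.0, 0.1, -169.8]
force: [0.0, -0.3, -0.3]
opening: 0.0875
```

Run:
```python
from h import *
o=get_obs();print(o["tool_pos"],o["orientation"],o["force"])
save("w3",snapshot("wrist"))
```

```text
[ 0.48655876 -0.19679839  0.02202005] [-1.79964043e+02  1.34557492e-01 -1.69834827e+02] [ 0.02101184 -0.30301072 -0.31791724]
```

View pics/w3.png

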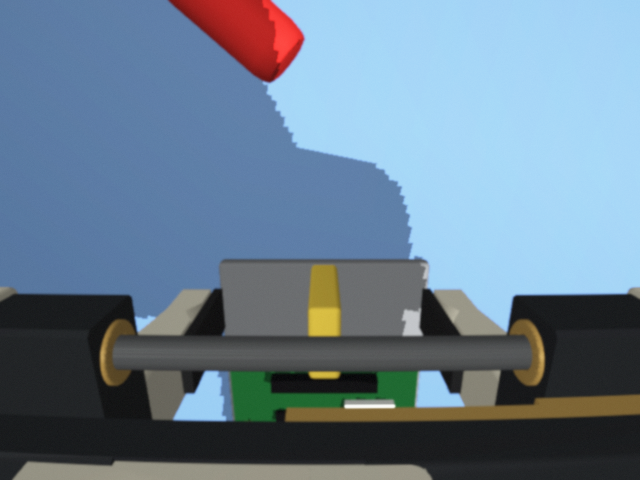

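The tab is centred between the fingers, at about (325,320), and aligned with them. Now closing on it.

Call:
jog_arm --pt "0 0 0 0" --pt "0 0 0 0" --pt "0 0 0 0" --pt "0 0 0 0" --pt "0 0 0 0" --pt "0 0 0 0" --pt "0 0 0 0" --pt "0 0 0 0" --pt "0 0 0 0" --pt "0 0 0 0" --fingers 0

```text
clock: 4.72
tool_pos: [0.4856, -0.1967, 0.0205]
orientation: [180.0, -0.0, -169.8]
force: [-0.1, -0.1, -0.6]
opening: 0.0267
```

Call:
jog_arm --pt "0 0 0 0" --pt "0 0 0 0" --pt "0 0 0 0" --pt "0 0 0 0" --pt "0 0 0 0" --pt "0 0 0 0" --pt "0 0 0 0" --pt "0 0 0 0" --pt "0 0 0 0" --pt "0 0 0 0"

```text
clock: 5.55
tool_pos: [0.4855, -0.1966, 0.0205]
orientation: [180.0, -0.0, -169.8]
force: [-0.1, 2.1, 0.4]
opening: 0.0119
```

Call:
jog_arm --pt "0 5 0 0" --pt "0 10 0 0" --pt "0 13 0 0" --pt "0 13 0 0" --pt "0 13 0 0" --pt "0 13 0 0" --pt "0 13 0 0" --pt "0 13 0 0" --pt "0 13 0 0" --pt "0 13 0 0"

```text
clock: 6.38
tool_pos: [0.4852, -0.0768, 0.0205]
orientation: [-180.0, -0.0, -169.9]
force: [-0.0, -2.1, -0.8]
opening: 0.0118
```

Call:
jog_arm --pt "0 13 0 0" --pt "0 13 0 0" --pt "0 13 0 0" --pt "0 13 0 0" --pt "0 13 0 0" --pt "0 13 0 0" --pt "0 13 0 0" --pt "0 11 0 0" --pt "0 0 0 0" --pt "0 0 0 0"

```text
clock: 7.22
tool_pos: [0.4856, 0.0252, 0.0205]
orientation: [180.0, 0.0, -169.8]
force: [0.1, 1.5, -1.2]
opening: 0.0122
```

Run:
```python
from h import *
o=get_obs();print(o["tool_pos"],o["orientation"],o["force"],o["opening"])
s=snapshot("scene");t=snapshot("top");save("s4",s);save("t4",t)
a=cv2.resize(s["image"][200:275,290:390,::-1],None,fx=6,fy=6,interpolation=cv2.INTER_CUBIC)
cv2.imwrite("pics/s4z.png",a)
```

```text
[0.48564016 0.02523431 0.02054515] [ 1.79982597e+02  2.33981717e-02 -1.69752493e+02] [ 0.08124822  1.49486512 -1.20359557] 0.012214297476861438
```

View pics/s4z.png

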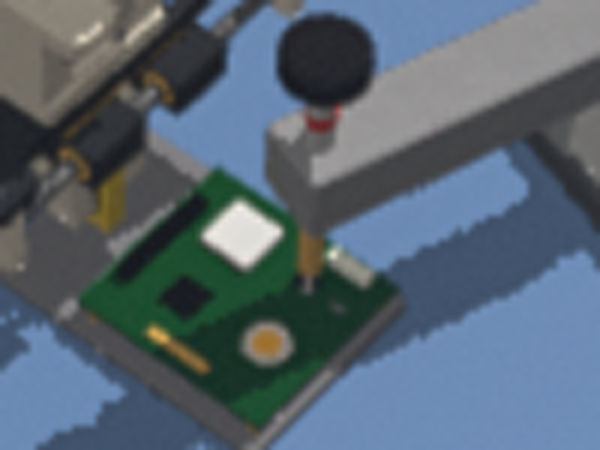

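View pics/s4.png

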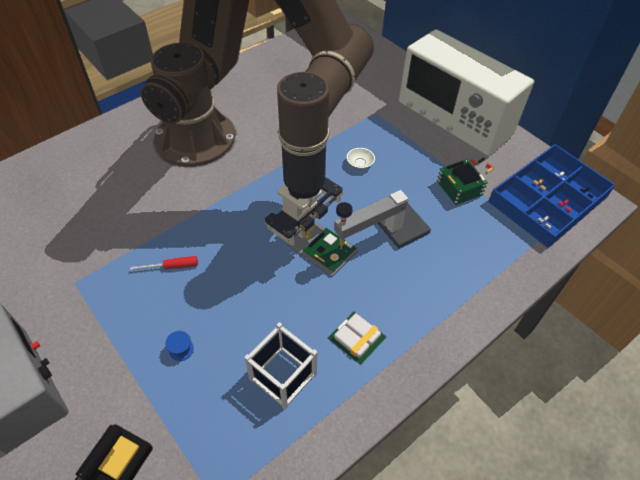

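In the zoom the pad is at about (267,343) and the pin tip at about (308,289). I'll work out what's left to move.

Run:
```python
from h import *
s=snapshot("scene")
q=lambda u,v:(290+(u+.5)/6-.5,200+(v+.5)/6-.5)
p=atz(s,q(267,343),.02);t=atz(s,q(308,290),.032);print(p,t,t-p)
```

```text
[0.5920161  0.03140238 0.02      ] [0.58871705 0.0552195  0.032     ] [-0.00329905  0.02381712  0.012     ]
```

Call:
jog_arm --pt "-0.5 3 0 0" --pt "-0.5 4 0 0" --pt "-0.5 4 0 0" --pt "-0.5 4 0 0" --pt "-0.5 4 0 0" --pt "-0.5 3 0 0" --pt "0 1.5 0 0" --pt "0 0 0 0" --pt "0 0 0 0" --pt "0 0 0 0"

```text
clock: 8.2
tool_pos: [0.4825, 0.0481, 0.0205]
orientation: [180.0, -0.0, -169.8]
force: [-1.6, 1.2, -1.1]
opening: 0.0118
```

Run:
```python
from h import *
o=get_obs();print(o["tool_pos"],o["orientation"],o["force"],o["opening"])
s=snapshot("scene")
a=cv2.resize(s["image"][200:275,290:390,::-1],None,fx=6,fy=6,interpolation=cv2.INTER_CUBIC)
cv2.imwrite("pics/s5z.png",a)
```

```text
[0.48250692 0.04810794 0.02051637] [ 1.79986450e+02 -2.57694932e-04 -1.69826989e+02] [-1.56698537  1.22567892 -1.06107764] 0.01183530532144214
```

View pics/s5z.png

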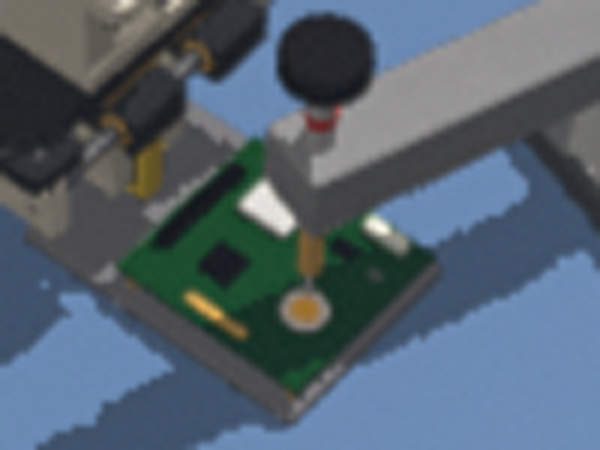

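Call:
jog_arm --pt "0 0 0 0" --pt "0 0 0 0" --pt "0 0 0 0" --pt "0 0 0 0" --pt "0 0 0 0" --pt "0 0 0 0" --pt "0 0 0 0" --pt "0 0 0 0" --pt "0 0 0 0" --pt "0 0 0 0" --fingers 50

```text
clock: 9.08
tool_pos: [0.4826, 0.0478, 0.0205]
orientation: [-180.0, -0.0, -169.8]
force: [-1.2, 0.0, -0.3]
opening: 0.05
```

Run:
```python
from h import *
o=get_obs();print(o["tool_pos"],o["orientation"],o["force"],o["opening"])
s=snapshot("scene")
q=lambda u,v:(290+(u+.5)/6-.5,200+(v+.5)/6-.5)
print(atz(s,q(305,310),.02),atz(s,q(308,290),.032))
a=cv2.resize(s["image"][200:275,290:390,::-1],None,fx=6,fy=6,interpolation=cv2.INTER_CUBIC)
cv2.imwrite("pics/s6z.png",a)
```

```text
[0.4825599  0.04783949 0.02054069] [-1.79998846e+02 -2.64419500e-03 -1.69842732e+02] [-1.15699053  0.00522713 -0.31837669] 0.04995619974757607
[0.58929439 0.05385965 0.02      ] [0.58871705 0.0552195  0.032     ]
```

View pics/s6z.png

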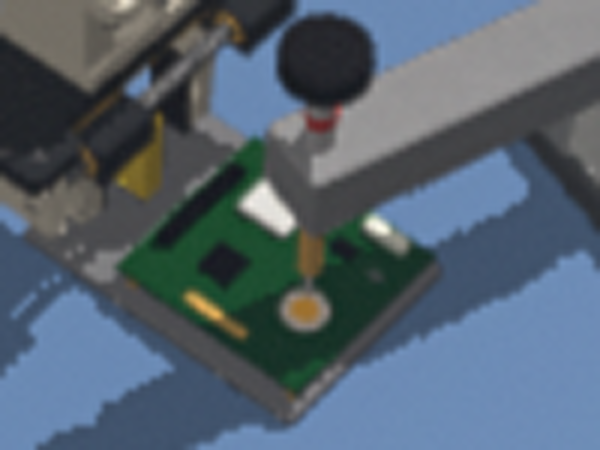

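Call:
jog_arm --pt "0 0 10 0" --pt "0 0 20 0" --pt "0 0 20 0" --pt "0 0 25 0" --pt "0 0 25 0" --pt "0 0 25 0" --pt "0 0 25 0" --pt "0 0 25 0" --pt "0 0 25 0" --pt "0 -10 0 0"

```text
clock: 9.97
tool_pos: [0.4852, 0.0391, 0.2257]
orientation: [179.9, 0.5, -169.7]
force: [1.0, 0.5, 0.5]
opening: 0.0499
```

Call:
jog_arm --pt "10 -24 -2 0" --pt "17 -24 -2 0" --pt "17 -24 -2 0" --pt "17 -24 -2 0" --pt "17 -24 -2 0" --pt "17 -24 -2 0" --pt "17 -24 -2 0" --pt "17 0 0 0" --pt "0 0 0 0" --pt "0 0 0 0" --fingers 0

```text
clock: 10.8
tool_pos: [0.6115, -0.1306, 0.2054]
orientation: [180.0, -0.1, -169.9]
force: [0.1, 0.1, -0.7]
opening: 0.0008
```

Run:
```python
from h import *
snapshot("top")
o=get_obs();print(o["tool_pos"],o["orientation"],o["force"],o["opening"],abs(o["qvel"]).max(),o["clock"])
P=pose(o);s=snapshot("wrist");save("w7",s);np.save("w7pose.npy",P)
pp=proj(s,[[.5887,.0552,.032],[.5893,.0539,.02]],P);print(pp)
u,v=pp.mean(0).round().astype(int);print(u,v)
v0=v-50;u0=min(u-70,500)
cv2.imwrite("pics/w7z.png",cv2.resize(s["image"][v0:v0+100,u0:u0+140,::-1],None,fx=5,fy=5,interpolation=cv2.INTER_CUBIC));print(u0,v0)
```

```text
[ 0.61109915 -0.1302117   0.20577474] [ 1.79977426e+02 -7.28209588e-02 -1.69870811e+02] [-0.6408163  -0.04494161  0.37927551] 0.0005404161630678908 1.2749346744994223 10.85
[[530.82448898 228.61504502]
 [522.74818163 225.67388081]]
527 227
457 177
```

View pics/w7z.png

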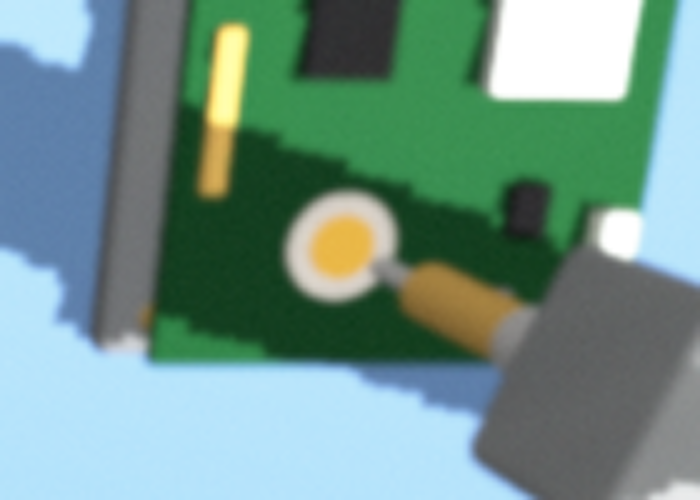

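Run:
```python
from h import *
P=np.load("w7pose.npy");s=snapshot("wrist")
q=lambda u,v:(457+(u+.5)/5-.5,177+(v+.5)/5-.5)
a=atz(s,q(342,247),.02,P);b=atz(s,q(379,267),.032,P);print(a,b,b-a)
d=get_obs()["tool_pos"];print(d)
```

```text
[0.58921406 0.05610007 0.02      ] [0.58966195 0.05704623 0.032     ] [0.00044789 0.00094616 0.012     ]
[ 0.61092893 -0.12978574  0.20652379]
```

Call:
jog_arm --pt "-3 20 0 0" --pt "-3 25 0 0" --pt "-4 25 0 0" --pt "-4 25 0 0" --pt "-4 25 0 0" --pt "-4 25 0 0" --pt "0 25 0 0" --pt "0 15 0 0" --pt "0 0 0 0" --pt "0 0 0 0"

```text
clock: 11.78
tool_pos: [0.5892, 0.0558, 0.207]
orientation: [180.0, 0.0, -169.7]
force: [0.0, -0.1, 1.2]
opening: 0.0006
```

Call:
jog_arm --pt "0 0 -5 0" --pt "0 0 -5 0" --pt "0 0 -4 0" --pt "0 0 -2 0" --pt "0 0 -1 0" --pt "0 0 0 0" --pt "0 0 0 0" --pt "0 0 0 0" --pt "0 0 0 0" --pt "0 0 0 0"

```text
clock: 12.62
tool_pos: [0.5896, 0.0549, 0.1897]
orientation: [180.0, 0.0, -169.8]
force: [-0.2, -0.4, -0.4]
opening: 0.0005
```

Run:
```python
from h import *
o=get_obs();print(o["tool_pos"],o["orientation"],o["force"],o["opening"])
s=snapshot("scene")
cv2.imwrite("pics/s8z.png",cv2.resize(s["image"][180:280,290:410,::-1],None,fx=6,fy=6,interpolation=cv2.INTER_CUBIC))
```

```text
[0.58963004 0.05486696 0.1896978 ] [ 1.79996623e+02  1.23849434e-02 -1.69845323e+02] [-0.17358321 -0.42288249 -0.36679974] 0.00046589546954164273
```

View pics/s8z.png

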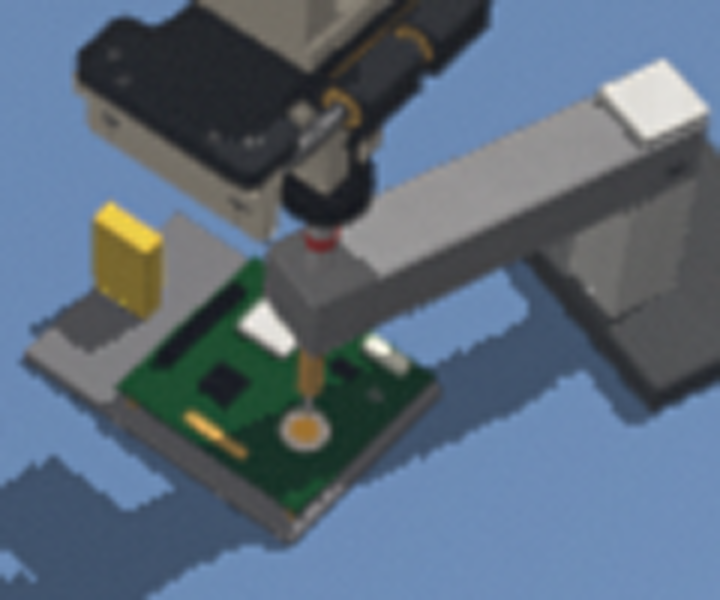

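The closed fingers are centred over the knob and the pin is over the pad. I'll make contact first.

Call:
jog_arm --pt "0 0 -1 0" --pt "0 0 -1 0" --pt "0 0 -1 0" --pt "0 0 -1 0" --pt "0 0 -1 0" --pt "0 0 -1 0" --pt "0 0 -1 0" --pt "0 0 0 0" --pt "0 0 0 0" --pt "0 0 0 0"

```text
clock: 13.5
tool_pos: [0.5896, 0.0549, 0.1834]
orientation: [-180.0, 0.0, -169.8]
force: [-2.9, 1.2, 6.6]
opening: 0.0003
```

Call:
jog_arm --pt "0 0 -1 0" --pt "0 0 -1 0" --pt "0 0 -1 0" --pt "0 0 -1 0" --pt "0 0 -1 0" --pt "0 0 -1 0" --pt "0 0 -1 0" --pt "0 0 -1 0" --pt "0 0 0 0" --pt "0 0 0 0"

```text
clock: 14.33
tool_pos: [0.5896, 0.0549, 0.1757]
orientation: [-180.0, 0.0, -169.8]
force: [-3.1, 0.9, 8.8]
opening: 0.0005
```

Call:
jog_arm --pt "0 0 -1 0" --pt "0 0 -1 0" --pt "0 0 -1 0" --pt "0 0 -1 0" --pt "0 0 -1 0" --pt "0 0 -1 0" --pt "0 0 -0.5 0" --pt "0 0 0 0" --pt "0 0 0 0" --pt "0 0 0 0"

```text
clock: 15.17
tool_pos: [0.5897, 0.0548, 0.1698]
orientation: [-180.0, 0.1, -169.8]
force: [-5.4, 1.5, 12.9]
opening: 0.0002
```

Run:
```python
from h import *
o=get_obs();print(o["tool_pos"],o["orientation"],o["force"],o["opening"])
s=snapshot("scene");t=snapshot("top");save("t9",t)
cv2.imwrite("pics/s9z.png",cv2.resize(s["image"][180:280,290:410,::-1],None,fx=6,fy=6,interpolation=cv2.INTER_CUBIC))
```

```text
[0.58966146 0.05484139 0.169843  ] [-1.79985897e+02  6.82904534e-02 -1.69810543e+02] [-5.35394485  1.45322757 12.94595653] 0.00020443303247991788
```

View pics/s9z.png

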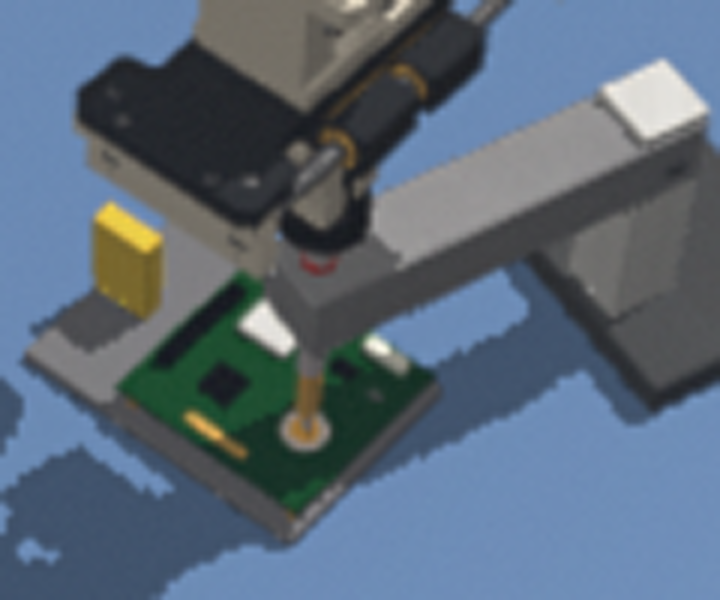

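View pics/t9.png

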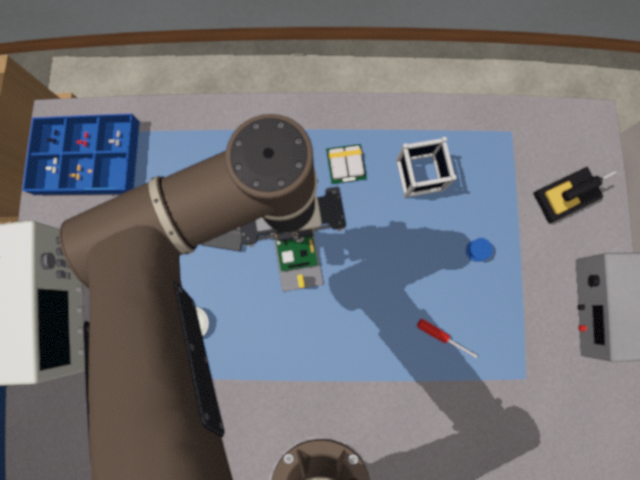

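The pin sits on the gold pad at (305,428), the red ring is partly sunk, and nothing else has moved. I'll press 0.7 mm further, then let it settle.

Call:
jog_arm --pt "0 0 -0.4 0" --pt "0 0 -0.3 0" --pt "0 0 0 0" --pt "0 0 0 0" --pt "0 0 0 0" --pt "0 0 0 0" --pt "0 0 0 0" --pt "0 0 0 0" --pt "0 0 0 0" --pt "0 0 0 0"

```text
clock: 16.1
tool_pos: [0.5897, 0.0548, 0.1692]
orientation: [-180.0, 0.1, -169.8]
force: [-6.9, 1.0, 14.0]
opening: 0.0001
```

Run:
```python
from h import *
s=snapshot("scene")
o=get_obs();print(o["tool_pos"],o["force"],abs(o["qvel"]).max(),o["clock"])
if .1672<o["tool_pos"][2]<.171 and 11<o["force"][2]<17: print(close_job())
```

```text
[0.58966191 0.0548465  0.16919547] [-5.05118636  0.36625886 13.2006162 ] 0.11823259509897033 16.15
the job is handed in; nothing more can be done
None
```

I slid the carrier flat across the mat by its yellow tab, about 245 mm in +y, until the gold pad was under the pin. Then I let go and pressed the knob with closed fingers. The job is handed in, with the arm still holding the knob down; it returned no verdict.

**Alignment before pressing:** the wrist camera put the pad about 1 mm from the pin's axis, and the scene camera about 1.5 mm. The limit is 6 mm.

**At hand-in (16.15 s):**
- **Knob travel:** about 15.8 mm, taken from the fingertip height of 0.1692 m against the knob's stated rest height of 185 mm.
- **Force:** about 13 to 14 N upwards, which fits the knob spring plus the pin's spring. The arm was practically still.
- **Picture just before the last 0.7 mm:** the pin was on the gold pad, the red ring was partly sunk, and nothing in view had moved. The arm hid the board stack and part of the dish in that top view.

**Disagreements:** the first top and scene pictures differed by up to about 6 mm in x on the knob's position. I relied on the wrist camera and the close scene view instead, and those two agreed. A side force of about 5 N in x also showed on the knob while pressing; I left it, and it caused no visible shift.

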